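Set the drain valve, then pull and hold the spring bleed slide

ROBOT

A 6-joint arm with a two-finger parallel gripper is mounted at the origin on the work surface. World frame = base frame: x ahead of the robot, y to its left, z up, the work surface at z = 0. Lengths are in m, angles in rad, forces in N, time in s.
With the tool pointing down it reaches from about 0.375 to 0.9 m from the base axis. Payload 3.1 kg.
Tool frame: the origin (TCP) lies midway between the tips of the shut fingers; the grasp point (between the pads) lies 19 mm behind it; z points along the fingers, y is the line along which they close (so a half turn about z gives the same grasp; the last joint's range is limited). The gripper opens to 87 mm and grips with 3 to 60 N. Pads are 19 mm wide; open, the fingers measure 117 mm over their backs; the gripper's body (75 mm by 190 mm) begins 51 mm behind the grasp point.
Start: joints at [-0.178, 0.527, 1.433, -0, 1.181, -0.178], TCP at [0.625, 0, 0.223] pointing down, gripper open.
Joint ranges: [-3.08, 3.08], [-0.75, 2.2], [0.22, 2.44], [-1.43, 4.57], [0, 2.65], [-2.85, 2.85]. Speed limits (rad/s): [2.79, 2.79, 3.14, 3.14, 3.14, 3.14].

INTERFACE

Orientations are given as a unit quaternion [x, y, z, w].
In Python, from rig import robot gives the robot as it stands. The module is installed in compiled form; this text tells all that it offers.
- The arm moves only by the tool play_rows, never from a script. Its arguments are lists of equal length, an entry for each row: "gripper": the closure, from -1 (fully open) to 1 (shut); "delta_pos": the shift along the tool's x, y, z in cm, a list of three; "turn": the turn, a rotation vector about the tool's x, y, z in rad, a list of three. A call has 1 to 12 rows; each row is the pose to reach, as a shift and turn from the pose commanded when the call began, along the tool's axes at that moment; what a row does not reach only later rows make up. A row lasts 1/8 s, in which the tool goes at most 62.5 mm and 10.7 degrees, less where a joint would pass 70% of its speed; a pose out of reach is approached as far as the arm can. A call with a gripper value outside its range is refused whole. The fingers move at their own pace and stop on an object; "squeeze" is the grip in N (left out, the last holds). Time passes only in rows, so rows that repeat a pose let the fingers close. It gives the time, the measured TCP pose, the force, the opening and the grip force at its end, in the units of the state.
- robot.get_obs(): the state, without advancing time (a new reading comes with each control period).
- robot.camera(name): name is "scene" or "side" or "wrist"; returns a dict with "color" (384x512x3 uint8, red, green, blue), "vfov" (degrees; the focal length in pixels is half the picture's height over the tangent of half this angle, whatever the lens; pixels are square), "cx", "cy" (the principal point, pixels), "R" (3x3) and "t" (3): a world point X has camera coordinates R X + t. Camera axes: x right, y down, z forward; pixel columns grow to the right and rows downward; lengths in m; the calibration is good to about 2 mm. A picture is of the moment at which its call begins. There is no depth.
- robot.hand_in(): hands the job in; it is judged then, once.
The state is a dict: "time": time; "q": joint angles; "joint_velocities": joint speeds; "joint_torque": joint torques, N m; "position": TCP position; "tool_rot": TCP orientation; "ft_force": force on the tool from outside, world axes, zero at the start; "moment": the same for the moment, N m; "grip_width": finger opening in m; "grip_force": force on a finger pad.
Only numpy, scipy, OpenCV 4.12 (cv2) and the standard library are available. Lean on these libraries where they do the work, as an engineer would, in place of code of your own. Each camera call takes 0.05 s, during which the arm holds its last target. There are 200 camera calls.

TASK

Bleed the steriliser's drain manifold. First, with the bleed slide still fully home, turn the valve handle counterclockwise until its narrow pointer lines up with the index tab on the rim of its dial and leave it set there; then pull the spring-return bleed slide out towards the robot until its side pointer stands level with the mark tab clamped beside its track, and keep it there. Finish while the gripper's fingers are still holding the slide steadily at the mark (it springs back if let go), and leave the jug, cassette, jar and brush where they are.

Things in the scene. Friction and masses are not known exactly. Their poses are not given: they have to be found in the camera images.
- manifold: aluminium drip tray, 250 x 340 x 12 mm, fixed on the counter; copper header pipe along its far edge (top at 51 mm). Origin: centre of its underside; x points away from the robot side, y along the pipe. Valve and slide stand side by side on it at y = +85 and -85 mm (which is on which side varies), both with the tray's yaw: valve axis at x = -30 mm, slide grip at x = 0 when home.
- valve_handle: black bar on an upright axis over a round white dial (94 mm across, top 57 mm up). Bar 12 mm thick (y), x = -24 to 20 mm, 72 to 100 mm above the counter; a thin low pointer nose reaches x = 42 mm. Origin: on the axis, 86 mm up; x along the pointer, z up. Turns 0 (along the tray's x) to 1.57 rad counterclockwise; starts at 0 to 0.3; 0.08 N m friction, stays as left. Pinch across the bar from above.
- dial_index: dark steel index tab clipped on the rim of the valve's dial, fixed, 43 to 67 mm from the axis, 7 mm wide, top 7 mm above the dial. Origin: on the valve's axis, level with the dial's top (57 mm above the counter); x points from the axis through the tab (at 0.7 to 1.25 rad of valve turn). The valve is set when the handle's x is along this x.
- bleed_handle: black grip plate on the slide: 12 (x) x 36 (y) mm, 72 to 127 mm above the counter. Origin: its centre, 99.5 mm up. Slides along its own -x (towards the robot side), home to 65 mm; the spring pulls back 6 N plus 0.12 N per mm. Housing under it: top 57 mm up; spring barrel (top 84 mm) 48 mm behind its centre when home. Pinch from above, a finger before and one behind, and pull.
- bleed_pointer (a point): tip of the slide's small side pointer, a dark steel tongue 4 mm wide (x) and 14 mm long on the +y side of the slide: at the same x as the centre of the grip plate, 30 mm to its +y side and 65 mm above the counter. Moves with the slide; axes as the grip.
- mark: dark steel mark tab clamped beside the track on the slide housing's +y side, fixed: a ridge 5 x 26 x 10 mm. Origin: on the ridge's centre line, on the housing top (57 mm above the counter), 34.5 mm to the +y side of the track's middle; axes as the slide. 30 to 52 mm of pull from home. The slide is at the mark when its pointer is level with this origin in x.
- jug: white plastic jug with red cap, 132 mm across, 240 mm high, standing on the counter to the +y side of the tray. Origin: centre of its underside. Leave alone.
- cassette: flat steel instrument cassette, 180 x 130 x 32 mm, lying to the -y side of the tray. Origin: centre of its underside. Leave alone.
- jar: white jar, 70 mm across, 85 mm high, beyond the tray. Origin: centre of its underside. Leave alone.
- brush: cleaning brush, 180 mm long, lying beyond the tray. Leave alone.

How it is judged:
On the way:
1. the valve handle is set in line with the index tab while the bleed slide is still home (angle between the x axis of valve_handle and the x axis of dial_index, either way round below 0.12 rad and distance of bleed_handle from where it was at the start of the episode below 0.005 m), for 0.3 s.
At the end, for the whole second after the job is handed in: The valve pointer is within 0.12 rad (7 degrees) of the index tab, the slide's pointer is within 5 mm of the mark tab and still, and the gripper's fingers hold the slide's grip plate (more than 3 N) through the last second (angle between the x axis of valve_handle and the x axis of dial_index, either way round below 0.12 rad and x of bleed_pointer in the frame of mark between -0.005 and 0.005 m and contact force between the fingers and bleed_handle above 3 N and linear speed of bleed_handle below 0.01 m/s); the arm keeps its last pose, push and grip.
It fails at once if the jug is shifted by more than 30 mm (distance of jug from where it was at the start of the episode above 0.03 m).
It fails at once if the cassette is shifted by more than 30 mm (distance of cassette from where it was at the start of the episode above 0.03 m).
It fails at once if the jar is shifted by more than 30 mm (distance of jar from where it was at the start of the episode above 0.03 m).
It fails at once if the brush is shifted by more than 30 mm (distance of brush from where it was at the start of the episode above 0.03 m).
It also fails if it takes over 42 s, if anything falls off the work surface, if the arm or the gripper's body presses on something with over 40 N, if the wrist force passes 120 N, or if a joint passes its speed limit or range.

## Working session

There is one attempt and no reset: what is moved stays moved. The work goes in short steps, Python scripts to look and compute and a tool call to move; the robot and the scene stay as the last step left them, time stands still between calls to the robot, and variables do not carry over. Pictures are saved under pics/ and viewed, at most 10 in all, crops included, and the job is handed in when it is done.

Besides the shell and the picture viewer there is one more tool, called after ">>>" as name(argument=value, ...), one argument or row to a line, values as JSON. play_rows: Moves the arm, as the interface text tells. Its arguments: {"type":"object","properties":{"gripper":{"type":"array","items":{"type":"number"}},"delta_pos":{"type":"array","items":{"type":"array","items":{"type":"number"}}},"turn":{"type":"array","items":{"type":"array","items":{"type":"number"}}},"squeeze":{"type":"number"}},"required":["gripper","delta_pos","turn"]}

```bash
mkdir -p pics
cat > h.py <<'E'
import numpy as np, cv2, pickle
from rig import robot
def grab(n,tag):
    c=robot.camera(n); cv2.imwrite(f'pics/{tag}.png',c['color'][:,:,::-1]); pickle.dump(c,open(f'pics/{tag}.pkl','wb')); return c
def load(tag): return pickle.load(open(f'pics/{tag}.pkl','rb'))
def K(c):
    f=192/np.tan(np.radians(c['vfov'])/2); return np.array([[f,0,c['cx']],[0,f,c['cy']],[0,0,1]])
def ray(c,p):
    R=np.array(c['R']);t=np.array(c['t']); return -R.T@t, R.T@np.linalg.inv(K(c))@np.array([p[0],p[1],1.])
def plane(c,p,z):
    o,d=ray(c,p); return o+d*(z-o[2])/d[2]
def proj(c,X):
    v=K(c)@(np.array(c['R'])@np.array(X)+np.array(c['t'])); return v[:2]/v[2]
def tri(c1,p1,c2,p2):
    o1,d1=ray(c1,p1);o2,d2=ray(c2,p2)
    s=np.linalg.lstsq(np.c_[d1,-d2],o2-o1,rcond=None)[0]
    a,b=o1+d1*s[0],o2+d2*s[1]; return (a+b)/2,np.linalg.norm(a-b)
E
python3 - <<'E'
from h import *
ims=[]
for n in ('scene','side','wrist'):
    c=grab(n,n+'0'); print(n,c['vfov'],c['cx'],c['cy'],np.round(ray(c,(256,192))[0],3)); ims.append(c['color'])
print(robot.get_obs())
E
```

```text
scene 56.548515454417256 253.66483882706072 189.39039923336148 [1.336 0.237 0.549]
side 55.081492169302756 251.1827920651141 196.7630782555556 [ 0.174 -0.599  0.887]
wrist 63.83260504536124 251.67569365322694 188.61665649446013 [0.624 0.071 0.383]
{'time': 0.15, 'q': array([-1.78484980e-01,  5.28272942e-01,  1.43362785e+00, -1.50855249e-05,
        1.18142655e+00, -1.78474156e-01]), 'joint_velocities': array([ 1.72127117e-05, -4.20949930e-03, -2.15803195e-03, -9.51459165e-04,
        1.48060482e-03, -1.91105915e-03]), 'joint_torque': array([ 9.14956272e-04, -4.40429199e+01, -1.76841742e+01,  6.33679633e-02,
        5.52540855e-02, -1.06930895e-04]), 'position': array([6.24417649e-01, 1.39578118e-04, 2.21777641e-01]), 'tool_rot': array([ 7.07108313e-01,  7.07104717e-01, -5.00410573e-04, -7.08466692e-04]), 'ft_force': array([0.05880555, 0.0207373 , 0.50536598]), 'moment': array([ 0.01137824, -0.00688817,  0.04293488]), 'grip_force': 0.0, 'grip_width': 0.08709406275101034}
```

View pics/scene0.png

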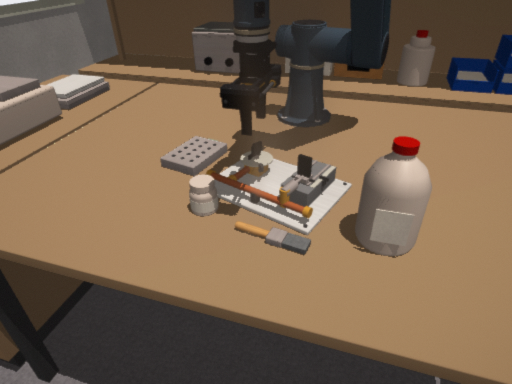

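View pics/side0.png

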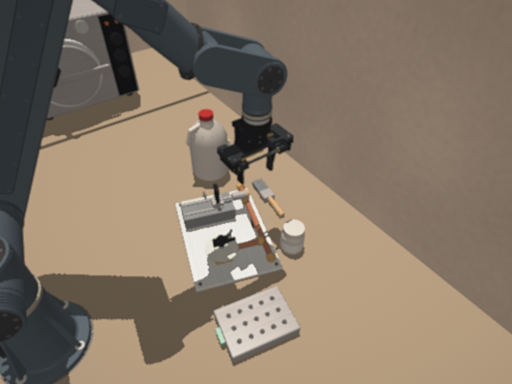

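View pics/wrist0.png

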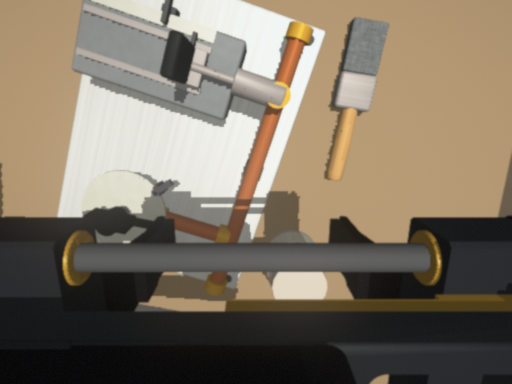

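The scene view shows the tray with the valve dial around (260,160) and the slide grip around (305,165). In the wrist view the slide grip is at (180,57). The dial at (122,205) is partly hidden by the gripper, so I'll move the wrist camera over the tray for a clear view.

>>> play_rows(
  gripper=[-1,-1,-1,-1,-1],
  delta_pos=[
    [-3,-4,0],
    [-7,-10,0],
    [-7,-10,0],
    [-7,-10,0],
    [-7,-10,0],
  ],
  turn=[
    [0,0,0],
    [0,0,0],
    [0,0,0],
    [0,0,0],
    [0,0,0],
  ],
)

```text
time: 0.78
position: [0.5265, -0.0698, 0.2228]
tool_rot: [0.707, 0.707, 0.001, 0.001]
ft_force: [-0.0, -0.2, 0.4]
grip_width: 0.0872
grip_force: 0.0
```

Run:
```python
from h import *
c=grab('wrist','w1'); print(ray(c,(256,192))[0],robot.get_obs()['position'])
cv2.imwrite('pics/w1b.png',cv2.resize(c['color'][:240,:,::-1],(800,375),interpolation=cv2.INTER_CUBIC))
```

```text
[0.52582476 0.00096362 0.38397591] [ 0.52643969 -0.06960409  0.2226727 ]
```

View pics/w1b.png

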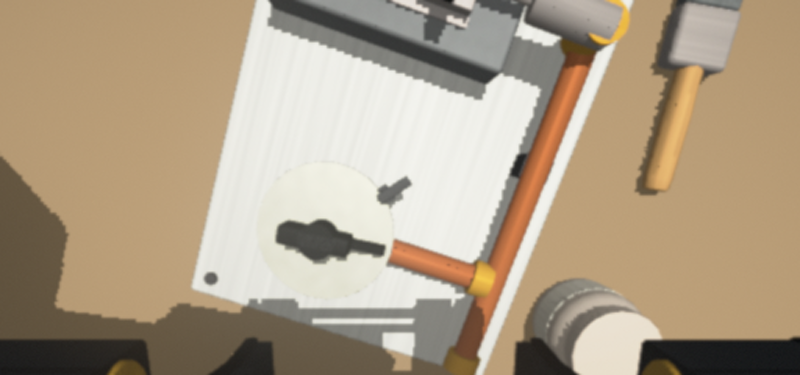

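>>> play_rows(
  gripper=[-1,-1,-1,-1],
  delta_pos=[
    [-3,0,-2],
    [-4,3,-4],
    [-4,3,-4],
    [-4,3,-4],
  ],
  turn=[
    [0,0,0],
    [0,0,0],
    [0,0,0],
    [0,0,0],
  ],
)

```text
time: 1.32
position: [0.5544, -0.1089, 0.2617]
tool_rot: [0.707, 0.708, -0.0, -0.001]
ft_force: [0.3, -0.9, 0.4]
grip_width: 0.0873
grip_force: 0.0
```

Run:
```python
from h import *
c=grab('wrist','w2'); print(ray(c,(256,192))[0],robot.get_obs()['position'])
cv2.imwrite('pics/w2b.png',cv2.resize(c['color'][:240,:,::-1],(800,375),interpolation=cv2.INTER_CUBIC))
```

```text
[ 0.55436502 -0.03843033  0.42292774] [ 0.5539348  -0.10880531  0.26144577]
```

View pics/w2b.png

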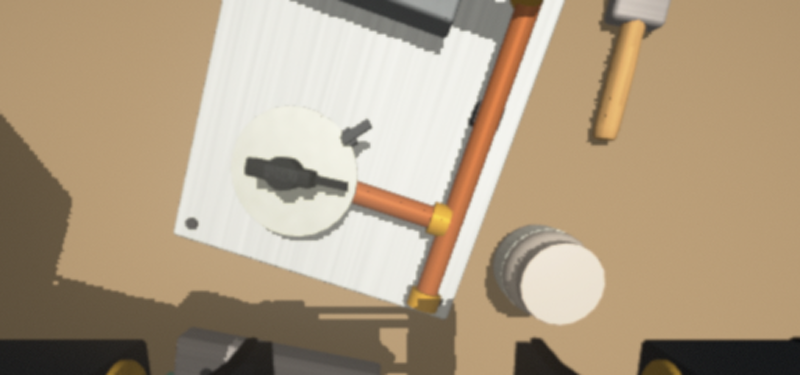

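The dial is at (325,229) in w1b and (294,172) in w2b. The bar is nearly along the tray's x, with its nose at (385,248) in w1b. The index tab runs (388,193)–(408,180) in w1b. Next I'll extract these with masks.

Run:
```python
from h import *
cs=[load('w1'),load('w2')]
seeds=[((325,229),70),((294,172),70)]
D=[];
for c,((u,v),r) in zip(cs,seeds):
    im=c['color']; u/=1.5625;v/=1.5625;r=48
    hsv=cv2.cvtColor(im,cv2.COLOR_RGB2HSV)
    roi=np.zeros(im.shape[:2],np.uint8); cv2.circle(roi,(int(u),int(v)),r+5,255,-1)
    # dial: slightly yellowish bright
    b=im.astype(int); m=((b[...,0]-b[...,2]>14)&(b[...,0]>170)&(b[...,0]-b[...,2]<60)).astype(np.uint8)*255&roi
    m=cv2.morphologyEx(m,cv2.MORPH_OPEN,np.ones((3,3)))
    k=max(cv2.findContours(m,0,1)[0],key=cv2.contourArea); e=cv2.fitEllipse(cv2.convexHull(k)); print('dial',e)
    dk=((hsv[...,2]<95).astype(np.uint8)*255)&roi
    print('V med',[(hsv[int(v),int(u),2])])
    n,l,s,ct=cv2.connectedComponentsWithStats(((hsv[...,2]<135)&(abs(b[...,0]-b[...,2])<30)).astype(np.uint8)*255&roi)
    for i in range(1,n):
        if s[i,4]>12:
            ys,xs=np.where(l==i); pc=np.linalg.svd(np.c_[xs,ys]-ct[i],full_matrices=False)[2][0]; pr=(np.c_[xs,ys]-ct[i])@pc
            print(i,s[i],ct[i].round(1),pc.round(3),(ct[i]+pc*pr.min()).round(1),(ct[i]+pc*pr.max()).round(1))
    D.append(e[0]); print(plane(c,e[0],.057), 'diam mm',(np.array(e[1])*(ray(c,e[0])[0][2]-.057)/K(c)[0,0]*1000).round(1))
print(tri(cs[0],D[0],cs[1],D[1]))
for p1,p2,n in [((385,248),(347,187),'nose'),((388,193),(350,136),'tabin'),((277,233),(247,166),'barend'),((408,180),(369,124),'tabout')]:
    p1=np.array(p1)/1.5625-.2;p2=np.array(p2)/1.5625-.2
    print(n,tri(cs[0],p1,cs[1],p2))
# tray: header pipe line
```

```text
dial ((196.7845458984375, 170.62399291992188), (31.253765106201172, 68.52031707763672), 118.49470520019531)
V med [np.uint8(75)]
1 [242 118  14  13 126] [248.4 124. ] [-0.903  0.429] [254.6 121.1] [242. 127.]
2 [ 177  141   69   27 1086] [206.3 153.9] [0.986 0.169] [176.9 148.8] [245.2 160.6]
6 [182 192   8   4  13] [186.  193.2] [0.918 0.397] [182.2 191.6] [189.2 194.6]
[ 0.46700015 -0.06459563  0.057     ] diam mm [33.2 72.7]
dial ((159.99659729003906, 123.7505111694336), (16.23172378540039, 26.27726173400879), 155.6171875)
V med [np.uint8(85)]
1 [219  80  15  15 136] [225.4  86.8] [-0.701  0.713] [231.5  80.5] [220.1  92.1]
2 [ 157  101   65   28 1014] [185.4 113.5] [0.974 0.228] [156.6 106.7] [220.8 121.8]
[ 0.4467288  -0.05594191  0.057     ] diam mm [19.3 31.2]
(array([ 0.4805108 , -0.04802526,  0.15643416]), np.float64(0.010678054927112213))
nose (array([ 0.52009337, -0.05049209,  0.06478516]), np.float64(0.0010727054742791825))
tabin (array([ 0.5222524 , -0.01481716,  0.05706748]), np.float64(0.0008090401131057448))
barend (array([ 0.45613778, -0.03638874,  0.09296592]), np.float64(0.000656942555953777))
tabout (array([ 0.53575027, -0.00639178,  0.0534075 ]), np.float64(0.0004420883937735635))
```

Run:
```python
from h import *
cs=[load('w1'),load('w2')]
for c,(dp,tp) in zip(cs,[((300,190),(230,130)),((270,130),(220,80))]):
    g=lambda p:c['color'][int(p[1]/1.5625),int(p[0]/1.5625)].astype(float)
    a,b=g(dp),g(tp); print(a,b)
    im=c['color'].astype(float); rb=im[...,2]/(im[...,0]+1); thr=(a[2]/a[0]+b[2]/b[0])/2
    u,v=(np.array(dp)+(25,40))/1.5625
    roi=np.zeros(im.shape[:2],np.uint8); cv2.circle(roi,(int(u),int(v)),60,255,-1)
    m=((rb<thr)&(rb>.75)&(im[...,0]>150)).astype(np.uint8)*255&roi
    m=cv2.morphologyEx(m,cv2.MORPH_OPEN,np.ones((3,3)))
    n,l,s,ct=cv2.connectedComponentsWithStats(m)
    pts=np.argwhere(np.isin(l,[i for i in range(1,n) if s[i,4]>150]))[:,::-1].astype(np.int32)
    h=cv2.convexHull(pts); cc=cv2.fitEllipse(h); print(cc,s[1:,4])
    print(plane(c,cc[0],.057),np.array(cc[1])*(ray(c,(0,0))[0][2]-.057)/K(c)[0,0])
    # tray yaw: pipe mask
    hsv=cv2.cvtColor(c['color'],cv2.COLOR_RGB2HSV)
    # tray white left & bottom edges
    pm=((hsv[...,1]>130)&(hsv[...,0]<13)&(hsv[...,2]>110)).astype(np.uint8); pm[:,:int(u)+85]=0
    n,l,s,ct=cv2.connectedComponentsWithStats(pm); i=1+np.argmax(s[1:,4]); ys,xs=np.where(l==i)
    vx,vy,x0,y0=cv2.fitLine(np.c_[xs,ys].astype(np.float32),cv2.DIST_HUBER,0,.01,.01).ravel()
    A=plane(c,(x0-60*vx,y0-60*vy),.043);B=plane(c,(x0+60*vx,y0+60*vy),.043);d=A-B;d*=np.sign(d[1]); print('pipe yaw',-np.arctan2(d[0],d[1]),s[i])
# slide from w0: crop enlarge
c=load('wrist0'); cv2.imwrite('pics/w0c.png',cv2.resize(c['color'][0:130,60:320,::-1],(780,390),interpolation=cv2.INTER_CUBIC))
```

```text
[235. 234. 221.] [234. 233. 227.]
((207.85296630859375, 146.8819122314453), (86.86412048339844, 89.84175872802734), 132.6285858154297) [4965]
[ 0.479875   -0.03900789  0.057     ] [0.09213645 0.09529482]
pipe yaw -0.29951203108148067 [ 304   40   74  176 2368]
[234. 234. 221.] [231. 231. 224.]
((187.59458923339844, 109.41686248779297), (80.98847961425781, 85.99394989013672), 155.93026733398438) [4339]
[ 0.47970502 -0.03976936  0.057     ] [0.09613773 0.10207949]
pipe yaw -0.3074279664007426 [ 273    8   71  181 2293]
```

Valve axis is at about (0.480, −0.040), bar at −0.22 rad, tab at +0.545 rad and tray yaw at −0.30. Next I move over the valve and look at the slide crop.

>>> play_rows(
  gripper=[-1,-1,-1,-1,-1,-1,-1,-1,-1,-1,-1,-1],
  delta_pos=[
    [3,-3,3],
    [6.9,-7.4,6],
    [6.9,-7.4,10],
    [6.9,-7.4,10],
    [6.9,-7.4,10],
    [6.9,-7.4,10],
    [6.9,-7.4,10],
    [6.9,-7.4,10],
    [6.9,-7.4,10],
    [6.9,-7.4,10],
    [6.9,-7.4,10],
    [6.9,-7.4,10],
  ],
  turn=[
    [0,0,0.18],
    [0,0,0.36],
    [0,0,0.54],
    [0,0,0.72],
    [0,0,0.9],
    [0,0,1.08],
    [0,0,1.26],
    [0,0,1.44],
    [0,0,1.62],
    [0,0,1.79],
    [0,0,1.79],
    [0,0,1.79],
  ],
)

```text
time: 2.88
position: [0.4803, -0.0405, 0.1623]
tool_rot: [0.994, -0.108, -0.001, -0.0]
ft_force: [0.2, 0.4, 0.3]
grip_width: 0.0871
grip_force: 0.0
```

View pics/w0c.png

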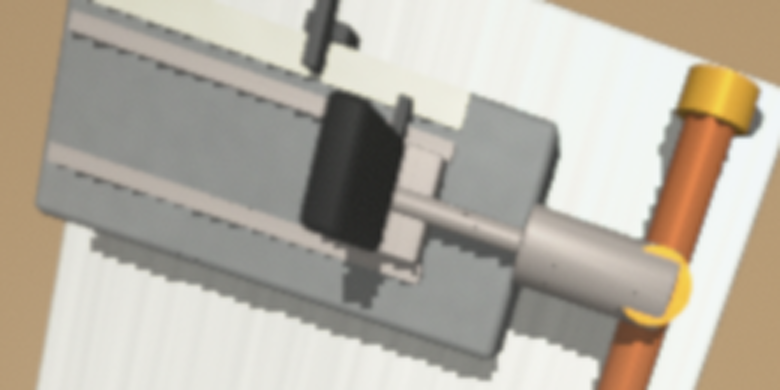

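Run:
```python
from h import *
from scipy.spatial.transform import Rotation as Ro
o=robot.get_obs(); R=Ro.from_quat(o['tool_rot']).as_matrix(); print(o['position'],R.round(3),o['q'])
print('delta tool cm',R.T@(np.array([.4798,-.040,.073])-o['position'])*100, 'yaw y',np.arctan2(R[1,1],R[0,1]))
```

```text
[ 0.4803313  -0.04052051  0.16229897] [[ 0.977 -0.215 -0.001]
 [-0.215 -0.977  0.   ]
 [-0.001 -0.    -1.   ]] [-3.16520256e-01  4.30203030e-01  1.84615762e+00  4.52649093e-06
  8.66331432e-01  1.47062222e+00]
delta tool cm [-0.05329951 -0.03841945  8.92996497] yaw y -1.7871454710947898
```

The crop shows the grip's top edge around x = 300–340, the pointer tongue tip at (403,100) and the mark ridge at (325,10)–(312,70). Now I descend and pinch the bar.

>>> play_rows(
  gripper=[-1,-1,-1,-1,1,1,1,1,1,1],
  delta_pos=[
    [0,0,4],
    [0,0,7],
    [0,0,8.9],
    [0,0,8.9],
    [0,0,8.9],
    [0,0,8.9],
    [0,0,8.9],
    [0,0,8.9],
    [0,0,8.9],
    [0,0,8.9],
  ],
  turn=[
    [0,0,0],
    [0,0,0],
    [0,0,0],
    [0,0,0],
    [0,0,0],
    [0,0,0],
    [0,0,0],
    [0,0,0],
    [0,0,0],
    [0,0,0],
  ],
  squeeze=20,
)

```text
time: 4.12
position: [0.481, -0.041, 0.0736]
tool_rot: [0.994, -0.109, 0.0, 0.0]
ft_force: [0.3, -0.1, -0.6]
grip_width: 0.035
grip_force: 0.0
```

>>> play_rows(
  gripper=[1,1,1,1,1],
  delta_pos=[
    [0,0,0],
    [0,0,0],
    [0,0,0],
    [0,0,0],
    [0,0,0],
  ],
  turn=[
    [0,0,0],
    [0,0,0],
    [0,0,0],
    [0,0,0],
    [0,0,0],
  ],
)

```text
time: 4.75
position: [0.4806, -0.0427, 0.0735]
tool_rot: [0.994, -0.108, -0.0, 0.001]
ft_force: [-2.3, -8.9, -0.8]
grip_width: 0.0123
grip_force: 20.0
```

>>> play_rows(
  gripper=[1,1,1,1,1,1,1,1,1],
  delta_pos=[
    [0,0.2,0],
    [0,0.2,0],
    [0,0.2,0],
    [0,0.2,0],
    [0,0.2,0],
    [0,0.2,0],
    [0,0.2,0],
    [0,0.2,0],
    [0,0.2,0],
  ],
  turn=[
    [0,0,0],
    [0,0,-0.12],
    [0,0,-0.25],
    [0,0,-0.4],
    [0,0,-0.55],
    [0,0,-0.68],
    [0,0,-0.78],
    [0,0,-0.78],
    [0,0,-0.78],
  ],
)

```text
time: 5.88
position: [0.4804, -0.0426, 0.0735]
tool_rot: [0.961, 0.276, -0.0, -0.0]
ft_force: [0.1, 1.1, -0.6]
grip_width: 0.0121
grip_force: 20.0
```

Run:
```python
from h import *
c=grab('wrist','w3'); cv2.imwrite('pics/w3b.png',cv2.resize(c['color'][:,:,::-1],(800,600),interpolation=cv2.INTER_CUBIC)); o=robot.get_obs(); print(o)
```

```text
{'time': 5.925, 'q': array([-3.20892218e-01,  5.92907378e-01,  1.91260122e+00,  7.82073897e-04,
        6.36420514e-01,  6.89927838e-01]), 'joint_velocities': array([ 0.00104687,  0.00089513, -0.00093348, -0.00052607,  0.00032593,
       -0.00630652]), 'joint_torque': array([-8.77138954e-01, -3.73050821e+01, -8.10863167e+00, -3.14772651e-01,
       -9.38263047e-02, -3.70357709e-02]), 'position': array([ 0.48045764, -0.04257399,  0.07350237]), 'tool_rot': array([ 9.61145546e-01,  2.76041947e-01, -7.39802704e-06, -2.86760463e-04]), 'ft_force': array([ 0.2290845 ,  1.60272167, -1.02640468]), 'moment': array([ 0.32847106,  0.04839885, -0.05623698]), 'grip_force': 20.00011707885278, 'grip_width': 0.01205630538195453}
```

View pics/w3b.png

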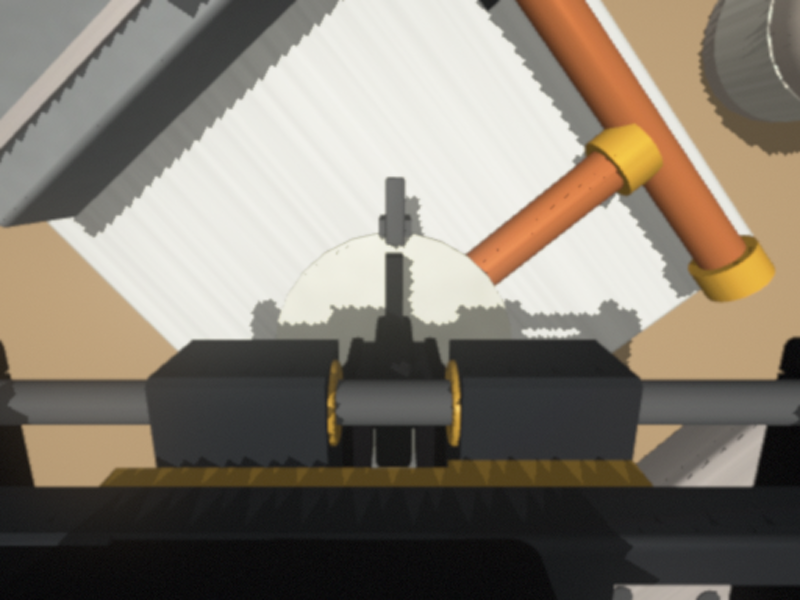

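The pointer nose at (395,250–320) is in line with the tab at (395,180–245), so the valve is set. I'll release it and go to view the slide.

>>> play_rows(
  gripper=[-1,-1,-1,-1,-1,-1,-1,-1,-1,-1,-1,-1],
  delta_pos=[
    [0,0,0],
    [0,0,0],
    [0,0,0],
    [0,0,0],
    [0,0,-3],
    [0,0,-7],
    [2,0,-12],
    [5.1,-0.4,-13],
    [5.1,-0.4,-13],
    [5.1,-0.4,-13],
    [5.1,-0.4,-13],
    [5.1,-0.4,-13],
  ],
  turn=[
    [0,0,0],
    [0,0,0],
    [0,0,0],
    [0,0,0],
    [0,0,0],
    [0,0,0],
    [0,0,-0.15],
    [0,0,-0.32],
    [0,0,-0.5],
    [0,0,-0.7],
    [0,0,-0.7],
    [0,0,-0.7],
  ],
)

```text
time: 7.42
position: [0.5214, -0.0124, 0.2034]
tool_rot: [0.809, 0.588, -0.0, -0.0]
ft_force: [0.3, 0.4, 0.6]
grip_width: 0.0869
grip_force: 0.0
```

Run:
```python
from h import *
c=grab('wrist','w4'); o=robot.get_obs(); print(o['position'],o['tool_rot'])
```

```text
[ 0.52148029 -0.01248727  0.20345489] [ 8.08475974e-01  5.88529172e-01 -7.87521120e-05 -8.45351542e-05]
```

>>> play_rows(
  gripper=[-1,-1,-1,-1],
  delta_pos=[
    [2,0,0],
    [4,0,0],
    [4,0,0],
    [4,0,0],
  ],
  turn=[
    [0,0,0],
    [0,0,0],
    [0,0,0],
    [0,0,0],
  ],
)

```text
time: 7.98
position: [0.5335, 0.0253, 0.2034]
tool_rot: [0.808, 0.589, -0.0, 0.0]
ft_force: [-0.0, 0.5, -0.0]
grip_width: 0.0871
grip_force: 0.0
```

Run:
```python
from h import *
c5=grab('wrist','w5'); o=robot.get_obs(); print(o['position'],o['tool_rot'])
c4=load('w4')
im=np.vstack([cv2.resize(c['color'][a:a+150,120:387,::-1],(534,300),interpolation=cv2.INTER_CUBIC) for c,a in((c4,0),(c5,50))])
cv2.imwrite('pics/w45.png',im)
```

```text
[0.53356247 0.02509384 0.20346929] [ 8.08025157e-01  5.89147934e-01 -2.39171092e-04  7.77691237e-06]
```

View pics/w45.png

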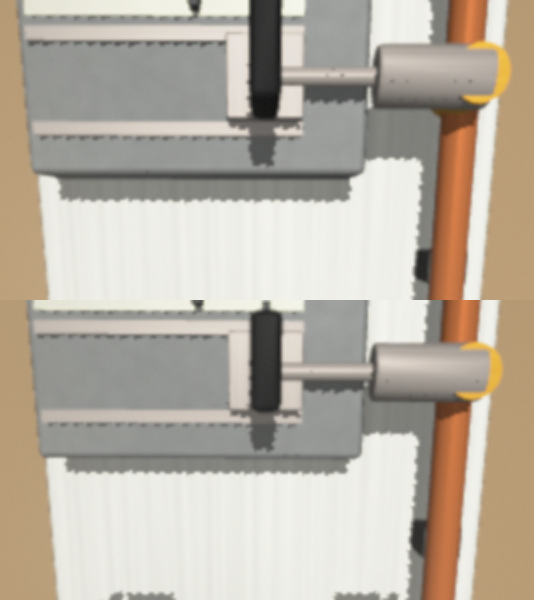

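The slide is aligned with the image. In w5 the grip is at u≈253, rows 55–105. I'll view w5's top part for the pointer and the mark.

Run:
```python
from h import *
c=load('w5'); cv2.imwrite('pics/w5t.png',cv2.resize(c['color'][0:110,150:310,::-1],(800,550),interpolation=cv2.INTER_CUBIC))
```

```text
(no output)
```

View pics/w5t.png

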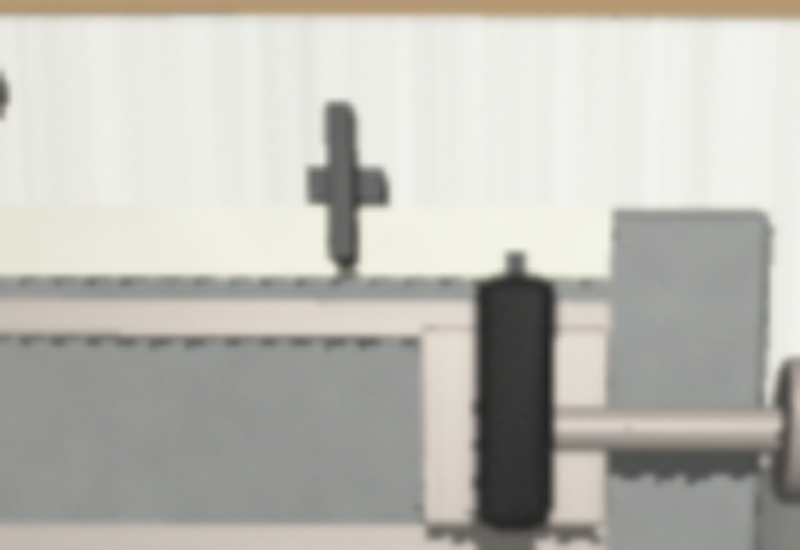

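In w5t the mark ridge is centred at u=341 (rows 103–266), the pointer tip is at (515,255), and the plate spans u 478–552.

Run:
```python
from h import *
from scipy.spatial.transform import Rotation as Ro
c0,c4,c5=load('wrist0'),load('w4'),load('w5')
P=lambda u,v:(150+u/5-.4,v/5-.4)
print('tri mark near end',tri(c0,(312/3+60-.3,70/3-.3),c5,P(341,266)))
print('tri ptr tip',tri(c0,(403/3+60-.3,97/3-.3),c5,P(515,253)))
print('tri plate near top edge / w4-w5', tri(c4,(120+264/2,92/2),c5,P(515,515)))
ma,mb=plane(c5,P(341,110),.067),plane(c5,P(343,262),.067); pt=plane(c5,P(515,255),.065)
a=plane(c5,P(0,278),.057);b=plane(c5,P(600,276),.057); yaw=np.arctan2(*(b-a)[1::-1]); print('rail yaw',yaw)
p1,p2=plane(c5,P(481,500),.127),plane(c5,P(550,500),.127);q1,q2=plane(c5,P(481,290),.127),plane(c5,P(550,290),.127)
print('plate',p1,p2,q1,q2,(p1+p2+q1+q2)/4, 'ridge',ma,mb)
X=np.array([np.cos(yaw),np.sin(yaw),0]); g=(p1+p2+q1+q2)/4; print('along slide x: mark',(ma+mb)/2@X,'ptr',pt@X,'plate',g@X,'pull',pt@X-(ma+mb)/2@X)
o=robot.get_obs(); R=Ro.from_quat(o['tool_rot']).as_matrix(); print(R.T@(np.r_[g[:2],.088]-o['position'])*100,np.arctan2(R[1,1],R[0,1]))
```

```text
tri mark near end (array([0.53943146, 0.14920381, 0.05789114]), np.float64(0.0005081189667917411))
tri ptr tip (array([0.56999366, 0.13940598, 0.06850526]), np.float64(0.00030216488439387996))
tri plate near top edge / w4-w5 (array([0.55591808, 0.09612599, 0.12207934]), np.float64(0.0001761427816337132))
rail yaw -0.30827462753940477
plate [0.55183033 0.0996109  0.127     ] [0.56156102 0.09648097 0.127     ] [0.56082312 0.12711426 0.127     ] [0.5702402 0.1240836 0.127    ] [0.56111367 0.11182243 0.127     ] ridge [0.54822325 0.17112096 0.067     ] [0.54037681 0.14779897 0.067     ]
along slide x: mark 0.47025834984535164 ptr 0.5008242554614273 plate 0.5007333155007451 pull 0.03056590561607564
[ 9.10447592 -0.02600326 11.54333509] -0.31078847802501464
```

>>> play_rows(
  gripper=[-1,-1,-1,-1,-1,-1,-1,1,1,1,1,1],
  delta_pos=[
    [3,0,0],
    [7,0,0],
    [9.1,0,0],
    [9.1,0,2],
    [9.1,0,6],
    [9.1,0,10],
    [9.1,0,11.2],
    [9.1,0,11.2],
    [9.1,0,11.2],
    [9.1,0,11.2],
    [9.1,0,11.2],
    [9.1,0,11.2],
  ],
  turn=[
    [0,0,0],
    [0,0,0],
    [0,0,0],
    [0,0,0],
    [0,0,0],
    [0,0,0],
    [0,0,0],
    [0,0,0],
    [0,0,0],
    [0,0,0],
    [0,0,0],
    [0,0,0],
  ],
  squeeze=40,
)

```text
time: 9.52
position: [0.5618, 0.1124, 0.092]
tool_rot: [0.808, 0.589, 0.0, 0.0]
ft_force: [0.8, 0.2, -0.1]
grip_width: 0.0448
grip_force: 0.0
```

>>> play_rows(
  gripper=[1,1,1,1,1,1,1],
  delta_pos=[
    [0,0,0],
    [0,0,0],
    [0,0,0],
    [0,0,0],
    [0,0,0],
    [0,0,0],
    [0,0,0],
  ],
  turn=[
    [0,0,0],
    [0,0,0],
    [0,0,0],
    [0,0,0],
    [0,0,0],
    [0,0,0],
    [0,0,0],
  ],
)

```text
time: 10.4
position: [0.5621, 0.1122, 0.0915]
tool_rot: [0.808, 0.589, 0.0, 0.0]
ft_force: [1.6, -1.0, -2.9]
grip_width: 0.0119
grip_force: 40.0
```

>>> play_rows(
  gripper=[1,1,1,1,1,1,1,1],
  delta_pos=[
    [0,-0.6,0],
    [0,-1.2,0],
    [0,-1.8,0],
    [0,-2.4,0],
    [0,-2.9,0],
    [0,-3.1,0],
    [0,-3.1,0],
    [0,-3.1,0],
  ],
  turn=[
    [0,0,0],
    [0,0,0],
    [0,0,0],
    [0,0,0],
    [0,0,0],
    [0,0,0],
    [0,0,0],
    [0,0,0],
  ],
)

```text
time: 11.4
position: [0.5356, 0.1209, 0.0915]
tool_rot: [0.808, 0.589, 0.003, 0.003]
ft_force: [8.0, -4.4, -8.0]
grip_width: 0.0118
grip_force: 40.1
```

Run:
```python
from h import *
cw=grab('wrist','w6'); cs=grab('scene','s6'); cd=grab('side','d6'); o=robot.get_obs()
d=o['position']-np.array([.5621,.1122,.0915]); X=np.array([np.cos(-.308),np.sin(-.308)]); print(o['position'],d,d[:2]@X,o['ft_force'],o['grip_force'],o['grip_width'])
def crop(c,X,r,s):
    u,v=proj(c,X); u,v=int(u),int(v); print(u,v); v0=max(v-r,0);u0=max(u-r,0);p=c['color'][v0:v0+2*r,u0:u0+2*r,::-1]; print(u0,v0); return cv2.resize(p,(s,s),interpolation=cv2.INTER_CUBIC)
M=[.5443,.1595,.064]
cv2.imwrite('pics/c6.png',np.hstack([crop(cw,M,60,390),crop(cd,M,30,390)]))
```

```text
[0.53561305 0.12088333 0.09154161] [-2.64869529e-02  8.68332602e-03  4.16098577e-05] -0.027872903574279104 [ 8.18490376 -4.11024227 -7.97316713] 40.056953746209274 0.01155024298147112
247 159
187 99
203 194
173 164
```

View pics/c6.png

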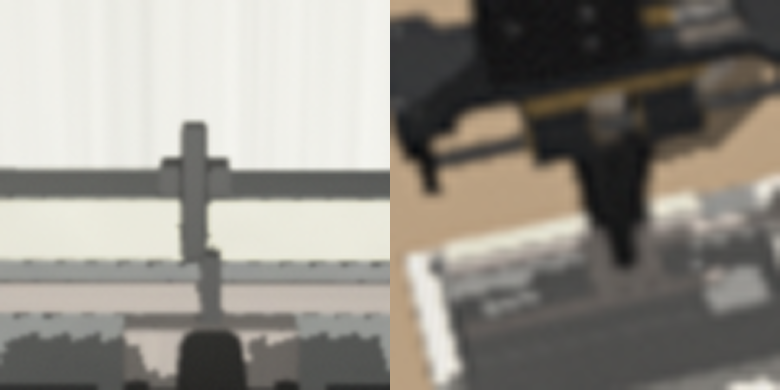

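Mark ridge is at u≈194 and the pointer tip at u≈210 in the crop, so about 2.8 mm is left, matching the 2.7 mm from the TCP. I'll pull that much further.

>>> play_rows(
  gripper=[1,1,1,1,1,1],
  delta_pos=[
    [0,-0.15,0],
    [0,-0.3,0],
    [0,-0.3,0],
    [0,-0.3,0],
    [0,-0.3,0],
    [0,-0.3,0],
  ],
  turn=[
    [0,0,0],
    [0,0,0],
    [0,0,0],
    [0,0,0],
    [0,0,0],
    [0,0,0],
  ],
)

```text
time: 12.3
position: [0.5331, 0.1217, 0.0915]
tool_rot: [0.808, 0.589, 0.003, 0.003]
ft_force: [7.8, -3.4, -9.7]
grip_width: 0.0118
grip_force: 40.1
```

Run:
```python
from h import *
c=grab('wrist','w7'); o=robot.get_obs()
d=o['position']-np.array([.5621,.1122,.0915]); X=np.array([np.cos(-.308),np.sin(-.308)]); print(d[:2]@X,o['ft_force'],o['grip_force'])
g=c['color'][99:219,187:307].mean(2)
# ridge rows ~ (205..245)/3.25, pointer rows ~ (265..305)/3.25
for n,a,b in(('ridge',44,48),('ridge2',66,72),('ptr',82,92)):
    r=g[a:b].mean(0)[40:85]; w=np.clip(np.median(r)-25-r,0,None); print(n,(w*np.arange(40,85)).sum()/w.sum(),r.round()[5:35].astype(int))
```

```text
-0.030574658087394947 [ 8.96499973 -3.36274756 -8.50057999] 40.06511802680507
ridge 63.44573981259534 [235 233 231 230 231 233 235 236 236 235 234 235 234 228 199 140 109 106
 107 107 107 106 140 213 232 234 235 237 238 240]
ridge2 63.302003951453564 [229 229 229 229 229 229 229 229 229 229 229 229 228 215 173 122 103 102
 102 102 102 100 132 201 225 227 228 228 228 228]
ptr 64.29028831562974 [165 165 165 164 163 163 163 163 164 163 162 162 163 163 161 151 126 106
  99  98  98  98 110 139 157 161 162 161 161 162]
```

Run:
```python
from h import *
c=load('d6'); im=c['color']; A=np.array([.4802,-.0425,.1])
u,v=proj(c,A); m=(im.max(2)<70).astype(np.uint8); roi=np.zeros_like(m); cv2.circle(roi,(int(u),int(v)),22,1,-1)
n,l,s,ct=cv2.connectedComponentsWithStats(m&roi)
for i in range(1,n):
    if s[i,4]>15:
        ys,xs=np.where(l==i); P=np.array([plane(c,(x,y),.095)[:2] for x,y in zip(xs,ys)]); q=P-P.mean(0); d=np.linalg.svd(q,full_matrices=False)[2][0]; print(s[i],P.mean(0),np.arctan(d[1]/d[0]))
```

```text
[216 231  15  19 133] [ 0.48047088 -0.04981827] 0.5837953238865812
```

The valve bar reads about 0.58 rad in the side view and the tab about 0.57, so the valve stayed set. Handing in.

```bash
python3 -c "
from rig import robot
print(robot.hand_in())"
```

```text
the job is handed in; nothing more can be done
None
```

I handed in the job with the valve pointer within about 0.02 rad of the index tab and the slide's pointer about 0.5 mm from the mark, gripped at 40 N; these are my own measurements, as no verdict came back.

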